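Test-press the portion mould

ROBOT

A 6-joint arm with a two-finger parallel gripper is mounted at the origin on a cart in front of the work surface, level with it; the furniture and walls round the work are solid. World frame = base frame: x ahead of the robot, y to its left, z up, the work surface at z = 0. Lengths are in m, angles in rad, forces in N, time in s.
With the tool pointing down it reaches from about 0.275 to 0.875 m from the base axis. Payload 12.5 kg.
Tool frame: the origin (TCP) lies at the very end of the fingers, on their centre line; the grasp point (between the pads) lies 19 mm behind it; z points along the fingers, y is the line along which they close (so a half turn about z gives the same grasp; the last joint's range is limited). The gripper opens to 85 mm and grips with 20 to 120 N. Pads are 22 mm wide; open, the fingers measure 114 mm over their backs; the gripper's body (76 mm by 85 mm) begins 54 mm behind the grasp point. The pads swing forward as they close: fully open they stand 13 mm farther back than shut.
Start: joints at [-1.306, 0.351, 1.652, -0, 1.139, -0.085], TCP at [0.189, -0.517, 0.231] pointing down, gripper open.
Joint ranges: [-2.75, 2.75], [-0.79, 2.1], [0.01, 2.65], [-1.57, 4.71], [0.07, 3.14], [-2.87, 2.87]. Speed limits (rad/s): [2.22, 2.22, 2.79, 3.14, 3.14, 3.14].

INTERFACE

Orientations are given as a 3x3 rotation matrix whose columns are the frame's x, y, z axes.
In Python, from bench import manip gives the robot as it stands. Calls block until the motion is done:
- manip.move_ptp(position, orientation): joint-space move of the TCP to a pose.
- manip.move_l(position, attitude=None, max_speed=0.15): straight line of the TCP; attitude=None keeps the orientation; max_speed is the mean speed in m/s.
- manip.move_j(angles): joint-space move.
- manip.set_gripper(opening, effort=None): opening from 0.0 (shut) to 1.0 (fully open); effort is the grip in N (None keeps the last); returns when the fingers have stopped.
- manip.dwell(seconds).
- manip.inverse_kinematics(position, orientation): joint angles nearest the present ones, or None.
- manip.grab_frame(name): name is "scene" or "top" or "wrist"; returns (picture, depth): 480x640x3 uint8, red, green, blue; 480x640 float32, m along the optical axis (not along the pixel's ray), 0 where there is no reading.
- manip.get_calibration(name): a dict with "camera_matrix" (3x3 intrinsics, pixels), "R" (3x3) and "t" (3): a world point X has camera coordinates R X + t. Camera axes: x right, y down, z forward; pixel columns grow to the right and rows downward; lengths in m; the calibration is good to about 2 mm. A picture is of the moment at which its call begins: read the wrist's pose just before it. get_calibration takes no time and is no camera call; for the wrist camera it gives the pose at the moment of the call.
A pose or a line that the arm cannot do raises manip.Unreachable and nothing moves.
- manip.sign_off(): hands the job in; it is judged then, once.
Trained networks look in the newest picture that a camera, given by its name, has taken for a name from the list of things; names that differ only in an ending like _2 or _b are one class to them, and where a whole thing is asked for, a point or a joint stands for the part that bears it (a point fixed in the world has none). Each returns a list of dicts, best first, with "confidence" (0 to 1); they miss things now and then, are a little off and sometimes report something else, mostly with a low value. They report only what shows in the picture. A call takes as long as a camera call. They do not tell look-alikes from the thing itself.
- manip.look_for(camera, name): "at" ([x, y, z] in m, in world coordinates, good to about 4 mm: the middle of the surface that is visible of it).
Readings, each from a call of its own:
- manip.current_time(): time.
- manip.current_qpos(): joint angles.
- manip.current_joint_vel(): joint speeds.
- manip.current_joint_torque(): joint torques, N m.
- manip.current_ee_pos(): TCP position.
- manip.current_tcp_rot(): TCP orientation.
- manip.current_force(): force on the tool from outside, world axes, zero at the start.
- manip.current_ft_torque(): the same for the moment, N m.
- manip.current_grip_width(): opening from 0.0 (shut) to 1.0 (fully open).
- manip.current_grip_force(): force on a finger pad.
Only numpy, scipy, OpenCV 4.12 (cv2) and the standard library are available. Lean on these libraries where they do the work, as an engineer would, in place of code of your own. Each camera call takes 0.05 s, during which the arm holds its last target. There are 200 camera calls.

TASK

Prove the portion mould before service: take the tamper by its handle from its dish and press the sprung plate in the mould squarely and slowly all the way down until it bottoms out on its stop, and keep it there, level, under a steady push of about 18 newtons (never over 25) for two seconds. Then let the plate come back up and gently set the tamper upright in its dish again; leave the thermometer, label roll and pen where they lie.

Things in the scene. Friction and masses are not known exactly. Their poses are not given: they have to be found in the camera images.
- mould: Round open steel portion mould, fixed to the table: bore 100 mm across, rim 62 mm above the table, rim 116 mm and foot flange 130 mm across, two small lug handles at its own +y and -y sides (71 mm from the axis, 40 mm up). Origin: on the axis at table level, z up. Stands left or right of the thermometer, the dish on the other side.
- plate: Loose flat round aluminium plate, 94 mm across, 8 mm thick, 0.25 kg, level in the mould's bore on three light springs. Origin: centre of its underside, z up; unpressed it lies 40 mm above the table (top face 48 mm, 14 mm below the rim). It goes down 9 to 30 mm, bottoming out on a hidden rubber-topped stop. It tips if pressed askew and springs back up when let go.
- plate_top (a point): Centre of the plate's top face, where the tamper presses. The stop's height differs each time and cannot be seen: feel for it. On the way down the tamper's push on the plate is only 1 to 8 N, rising about 0.23 N per mm; on the stop it rises about 8 N per mm.
- tamper: Tamper standing upright in its dish, about 0.4 kg: flat round steel foot 88 mm across (edge 13 mm thick), a thin stem, and an upright round wooden handle 36 mm thick from 50 to 108 mm above the underside of the foot. Origin: centre of the underside of the foot, z up the handle. Grip 75 to 90 mm above the origin, to clear the mould's rim, firmly (30 N or more).
- dish: Shallow round steel dish fixed to the table, 112 mm across its rim, 12 mm high, inner floor 4 mm above the table and about 98 mm across. Origin: on its axis at table level, z up. The tamper's place.
- thermometer: Bystander: food probe thermometer, 26x179x16 mm, lying pointing away from the robot between the mould and the dish. Origin: centre of its underside.
- roll: Bystander: roll of labels lying flat, 78 mm across, 25 mm high, behind the mould and dish. Origin: centre of its underside.
- pen: Bystander: pen, 135 mm long, 17 mm thick, lying across, behind the mould and dish. Origin: centre of its underside.
Mind the look-alikes: they are no part of the job. Of the things that look like the dish, take the one that is farthest to the robot's right at the start. Leave any blue or pink look-alike of the tamper alone.

How it is judged:
On the way, in this order (a step that is already met when the one before it is completed fails the run):
1. the tamper's foot is inside the mould's bore, upright (z of tamper in the frame of mould below 0.06 m and horizontal distance between tamper and mould below 0.012 m and angle between tamper's own z axis and vertical below 0.1 rad), for 0.1 s.
2. the tamper holds the plate down on its stop with 13 to 25 N, the plate level within 0.06 rad, for 1 s (contact force between tamper and plate above 13 N and angle between plate's own z axis and vertical below 0.06 rad and z of plate in the frame of mould below 0.032 m), for 1 s.
At the end, for the whole second after the job is handed in: The tamper stands upright (within 0.06 rad), released and at rest on the floor of its dish, within 12 mm of its centre; the plate is back up (underside more than 36 mm above the mould's foot) and level within 0.08 rad (horizontal distance between tamper and dish below 0.012 m and z of tamper in the frame of dish below 0.0065 m and angle between tamper's own z axis and vertical below 0.06 rad and linear speed of tamper below 0.02 m/s and contact force between the fingers and tamper below 0.1 N and z of plate in the frame of mould above 0.036 m and angle between plate's own z axis and vertical below 0.08 rad); the robot touches nothing.
It fails at once if the tamper pushes the plate with more than 25 N (contact force between tamper and plate above 25 N).
It fails at once if the tamper is rammed on the mould with more than 25 N (contact force between tamper and mould above 25 N).
It fails at once if the tamper is dropped or banged into its dish (over 40 N) (contact force between tamper and dish above 40 N).
It fails at once if the fingers or the arm press the plate (contact force between the arm and plate above 2 N).
It fails at once if the thermometer, label roll or pen is disturbed (moved over 20 mm) (distance of any of thermometer, roll, pen from where it was at the start of the episode above 0.02 m).
It also fails if it takes over 56 s, if anything falls off the work surface, if the arm or the gripper's body presses on something with over 40 N, if the wrist force passes 120 N, or if a joint passes its speed limit or range.

## Working session

There is one attempt and no reset: what is moved stays moved. The work goes in short steps, each a Python script; the robot and the scene stay as the last script left them, time stands still between calls to the robot, and variables do not carry over. Pictures are saved under pics/ and viewed, at most 10 in all, crops included, and the job is handed in when it is done.

```bash
mkdir -p pics
python3 - <<'E'
from bench import manip
import cv2
for c in ("scene","top"):
    p,d=manip.grab_frame(c); cv2.imwrite(f"pics/{c}0.png",p[...,::-1])
    for n in ("mould","tamper","dish","thermometer","roll","pen","plate"):
        print(c,n,[([round(float(v),3) for v in r["at"]],round(r["confidence"],2)) for r in manip.look_for(c,n)])
print(manip.current_time(),manip.current_force())
E
```

```text
scene mould [([0.448, 0.187, 0.038], 0.58)]
scene tamper [([0.303, -0.287, 0.02], 0.78), ([0.533, -0.132, 0.024], 0.73), ([0.38, -0.195, 0.024], 0.67)]
scene dish [([0.547, -0.128, 0.008], 0.95), ([0.37, -0.068, -0.001], 0.64)]
scene thermometer [([0.528, -0.037, 0.016], 0.59)]
scene roll [([0.719, 0.108, 0.026], 0.8)]
scene pen [([0.706, -0.069, 0.015], 0.53)]
scene plate [([0.46, 0.163, 0.043], 0.66)]
top mould [([0.457, 0.149, 0.044], 0.75)]
top tamper [([0.385, -0.209, 0.016], 0.81), ([0.307, -0.289, 0.012], 0.7)]
top dish [([0.558, -0.141, 0.007], 0.92), ([0.371, -0.067, 0.001], 0.69)]
top thermometer [([0.529, -0.042, 0.018], 0.75)]
top roll [([0.73, 0.1, 0.029], 0.95), ([0.529, -0.041, 0.015], 0.74)]
top pen [([0.709, -0.079, 0.015], 0.77)]
top plate [([0.459, 0.162, 0.045], 0.84)]
0.8 [ 0.74596918 -0.32997256 -0.22899181]
```

View pics/scene0.png

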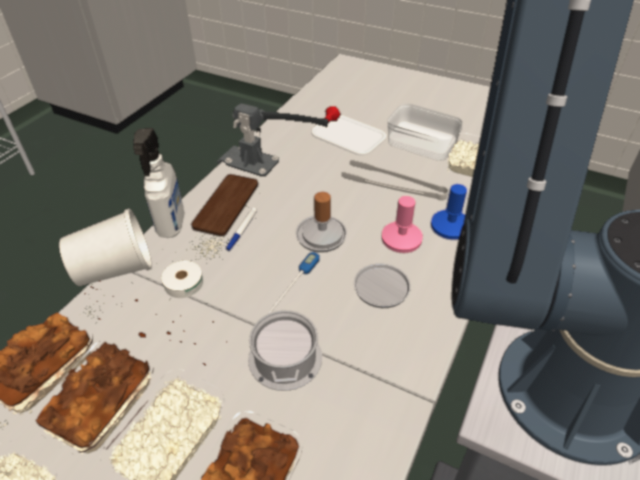

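View pics/top0.png

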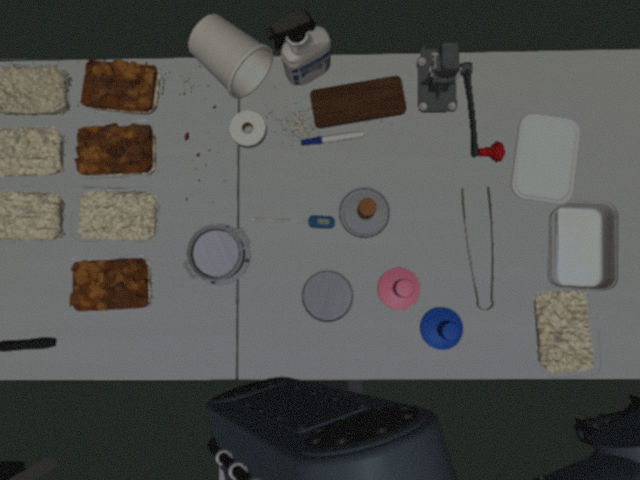

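Brown-handled tamper stands in the right-hand dish (scene px 322,232; top px 365,210), the mould is at top px 217,252, and an empty look-alike dish is at top px 327,296; pink and blue tampers are decoys. Next I'll fit circles in the depth data and plan the wrist views.

```bash
cat > h.py <<'E'
from bench import manip
import numpy as np
from scipy.optimize import least_squares
def cloud(c):
    k=manip.get_calibration(c); p,d=manip.grab_frame(c)
    v,u=np.nonzero(d>0); K=np.array(k["camera_matrix"]); z=d[v,u].astype(float)
    X=np.c_[(u-K[0,2])/K[0,0]*z,(v-K[1,2])/K[1,1]*z,z]
    return p,(X-np.array(k["t"]))@np.array(k["R"]), np.c_[u,v]
def near(W,c,r,z0,z1):
    return W[(np.hypot(W[:,0]-c[0],W[:,1]-c[1])<r)&(W[:,2]>z0)&(W[:,2]<z1)]
def disc(W,c,r,z0,z1):
    """centre of a disc/annulus: middle of the robust outline (per-bearing outermost point), circle fit"""
    P=near(W,c,r,z0,z1)
    if len(P)<15: return None
    m=P[:,:2].mean(0); a=np.degrees(np.arctan2(P[:,1]-m[1],P[:,0]-m[0]))//10
    d=np.hypot(*(P[:,:2]-m).T)
    E=np.array([P[a==i][np.argmax(d[a==i]),:2] for i in np.unique(a)])
    s=least_squares(lambda q:np.hypot(E[:,0]-q[0],E[:,1]-q[1])-q[2],[*m,d.max()],loss="soft_l1",f_scale=.001).x
    return np.round(s,4),len(P),round(np.median(P[:,2]),4)
def down(yaw):
    c,s=np.cos(yaw),np.sin(yaw); return np.array([[c,s,0],[s,-c,0],[0,0,-1.]])
D0=np.array([.553,-.138]); M0=np.array([.457,.158])
def measure(c):
    p,W,uv=cloud(c)
    print(c,"handle",disc(W,D0,.06,.100,.125)); print(" foot",disc(W,D0,.05,.010,.03))
    print(" dishrim",disc(W,D0,.066,.006,.016)); print(" mouldrim",disc(W,M0,.066,.055,.07))
    print(" plate",disc(W,M0,.052,.04,.053)); 
    t=near(W,(.45,.03),.03,-.02,.02); print(" table z",np.median(t[:,2]) if len(t) else None)
    return p
E
python3 - <<'E'
from h import *
measure("top"); measure("scene")
k=manip.get_calibration("wrist"); R=np.array(k["R"]);t=np.array(k["t"]); T=manip.current_tcp_rot()
print("cam in tool",T.T@(-R.T@t-manip.current_ee_pos()),"axis",T.T@R[2],"f",k["camera_matrix"][0][0])
print(np.round(T,2))
for y in (-1.2,-.6,0,.6,1.2): print(y,[np.round(q,2) if (q:=manip.inverse_kinematics([*c,z],down(y))) is not None else None for c,z in ((D0,.3),(D0,.07),(M0,.3))])
E
```

```text
top handle (array([ 0.5443, -0.1431,  0.0171]), 273, np.float64(0.1112))
 foot (array([ 0.5525, -0.1378,  0.0488]), 1042, np.float64(0.0191))
 dishrim (array([ 0.5479, -0.1424,  0.0554]), 536, np.float64(0.0107))
 mouldrim (array([0.4623, 0.1633, 0.0577]), 584, np.float64(0.0596))
 plate (array([0.4595, 0.1619, 0.0479]), 1623, np.float64(0.0476))
 table z -0.00020662372976130834
scene handle (array([ 0.5451, -0.1421,  0.0173]), 216, np.float64(0.1113))
 foot (array([ 0.5532, -0.1384,  0.0492]), 866, np.float64(0.0203))
 dishrim (array([ 0.5483, -0.1422,  0.0552]), 433, np.float64(0.0112))
 mouldrim (array([0.4632, 0.1636, 0.0579]), 849, np.float64(0.0606))
 plate (array([0.4599, 0.1602, 0.0486]), 2086, np.float64(0.0484))
 table z 0.00041142954184508746
cam in tool [ 0.07333831 -0.00091299 -0.14206369] axis [-2.86945097e-01 -4.79939119e-04  9.57946909e-01] f 422.857732496622
[[ 0.94  0.34 -0.  ]
 [ 0.34 -0.94  0.  ]
 [ 0.   -0.   -1.  ]]
-1.2 [array([-0.33,  0.33,  1.51, -0.  ,  1.3 ,  2.44]), array([-0.33,  0.6 ,  1.72, -0.  ,  0.83,  2.44]), None]
-0.6 [array([-0.33,  0.33,  1.51, -0.  ,  1.3 ,  1.84]), array([-0.33,  0.6 ,  1.72, -0.  ,  0.83,  1.84]), array([ 0.24,  0.16,  1.73, -0.  ,  1.25,  2.41])]
0 [array([-0.33,  0.33,  1.51, -0.  ,  1.3 ,  1.24]), array([-0.33,  0.6 ,  1.72, -0.  ,  0.83,  1.24]), array([ 0.24,  0.16,  1.73, -0.  ,  1.25,  1.81])]
0.6 [array([-0.33,  0.33,  1.51, -0.  ,  1.3 ,  0.64]), array([-0.33,  0.6 ,  1.72, -0.  ,  0.83,  0.64]), array([ 0.24,  0.16,  1.73, -0.  ,  1.25,  1.21])]
1.2 [array([-0.33,  0.33,  1.51, -0.  ,  1.3 ,  0.04]), array([-0.33,  0.6 ,  1.72, -0.  ,  0.83,  0.04]), array([ 0.24,  0.16,  1.73, -0.  ,  1.25,  0.61])]
```

Run:
```python
from h import *; import cv2
H=np.array([.5447,-.1426]); M=np.array([.4627,.1634]); Y=.9
manip.move_ptp([*M,.30],down(Y)); manip.dwell(.2); measure("wrist")
manip.move_ptp([*H,.30],down(Y)); manip.dwell(.2); p=measure("wrist"); cv2.imwrite("pics/w1.png",p[...,::-1])
print(manip.current_time(),manip.current_ee_pos(),manip.current_force())
```

```text
wrist handle (array([ 0.5492, -0.1314,  0.006 ]), 341, np.float64(0.1072))
 foot (array([ 0.5597, -0.1326,  0.0422]), 2899, np.float64(0.0194))
 dishrim (array([ 0.5468, -0.1434,  0.0557]), 1064, np.float64(0.0107))
 mouldrim (array([0.4622, 0.1629, 0.0577]), 2858, np.float64(0.06))
 plate (array([0.46  , 0.1608, 0.0486]), 8027, np.float64(0.0473))
 table z -0.0008457404803881567
wrist handle (array([ 0.5447, -0.1438,  0.0175]), 1525, np.float64(0.111))
 foot (array([ 0.5522, -0.1379,  0.0488]), 4071, np.float64(0.0189))
 dishrim (array([ 0.5474, -0.1433,  0.0555]), 1859, np.float64(0.0108))
 mouldrim (array([0.4617, 0.1582, 0.0535]), 757, np.float64(0.0605))
 plate (array([0.4474, 0.1293, 0.0209]), 2274, np.float64(0.0473))
 table z -0.0006045713004370071
5.2167 [ 0.54481695 -0.14176643  0.30012902] [-0.3565091  -0.34658164 -0.82242337]
```

View pics/w1.png

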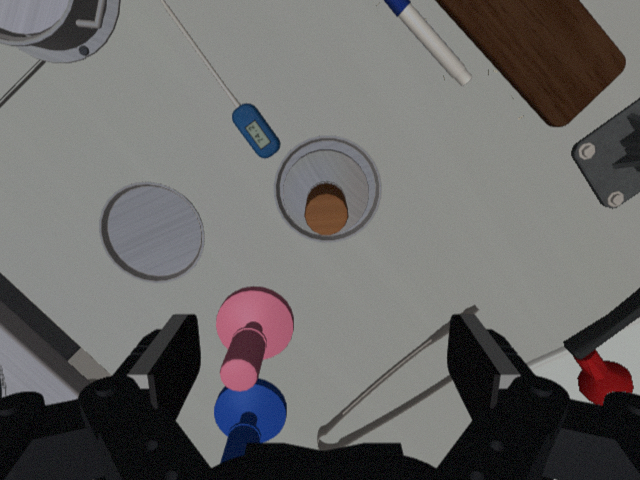

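View confirms: brown handle at px (326,210) in the dish at (328,188), clear of the thermometer (256,130) and the pink decoy (255,320). Grasping now.

Run:
```python
from h import *; import cv2
H=np.array([.5447,-.1432])
manip.move_l([*H,.12],max_speed=.15); manip.move_l([*H,.070],max_speed=.06)
print(manip.current_ee_pos(),manip.current_force())
manip.set_gripper(0.0,60); manip.dwell(.2)
print("g",manip.current_grip_width(),manip.current_grip_force(),manip.current_ee_pos(),manip.current_force())
manip.move_l([*H,.085],max_speed=.03); manip.dwell(.3); print("lift",manip.current_force(),manip.current_ft_torque(),manip.current_ee_pos())
manip.move_l([*H,.175],max_speed=.1)
manip.dwell(.3); print(manip.current_force(),manip.current_grip_width(),manip.current_grip_force())
p,_=manip.grab_frame("scene"); cv2.imwrite("pics/s2.png",cv2.resize(p[100:340,200:520,::-1],(640,480)))
print(manip.current_time())
```

```text
[ 0.54495228 -0.14327408  0.07031831] [0.25458646 0.14868205 0.53573966]
g 0.40830057845721157 59.29843783378601 [ 0.54493269 -0.14330092  0.07026149] [ 0.39609699 -0.05563438  5.23856495]
lift [-0.28406221  0.09519834 -2.98279879] [-0.01859574 -0.02907137 -0.01410803] [ 0.54464756 -0.14317189  0.08485981]
[-0.67757733 -0.31854904 -3.93529098] 0.4100308945232893 59.986528158187866
10.6167
```

View pics/s2.png

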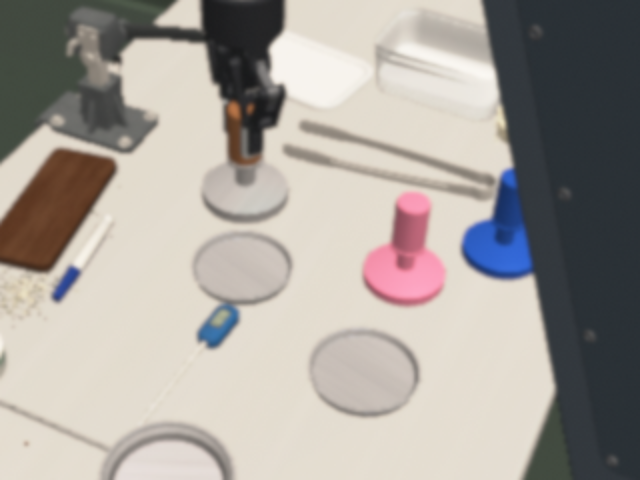

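Tamper is held upright (foot at px 245,190), and the dish below is empty. Re-measuring the dish, then transferring it above the mould and entering the bore.

```bash
cat >> h.py <<'E'
def force(n=6):
    F=[]
    for _ in range(n): F.append(manip.current_force()); manip.dwell(.01)
    return np.mean(F,0)
E
python3 - <<'E'
from h import *
p,W,_=cloud("scene"); print("dish",disc(W,(.548,-.143),.066,.006,.018),"foot",disc(W,(.545,-.143),.055,.115,.13))
M=np.array([.4625,.1632])
manip.move_l([*M,.175],max_speed=.13); manip.dwell(.4)
e=manip.current_ee_pos(); print(e,manip.current_time())
p,W,_=cloud("scene"); print("mould",disc(W,M,.066,.055,.07),"foot",disc(W,M,.055,.112,.13))
f0=force(20); print("tare",f0, np.std([manip.current_force() for _ in range(5)],0))
manip.move_l([*M,.133],max_speed=.06)
for z in (.129,.125,.121,.117):
    manip.move_l([*M,z],max_speed=.03); print(z,np.round(force()-f0,2))
    if np.linalg.norm(force()-f0)>6: manip.move_l([*M,.133]);break
np.save("f0.npy",f0); print(manip.current_ee_pos(),manip.current_tcp_rot()[:,2],manip.current_ft_torque(),manip.current_time())
E
```

```text
dish (array([ 0.5487, -0.1426,  0.056 ]), 534, np.float64(0.0087)) foot (array([ 0.5448, -0.1418,  0.0435]), 884, np.float64(0.1251))
[0.46252549 0.16314354 0.17501235] 13.6583
mould (array([0.4628, 0.164 , 0.0574]), 508, np.float64(0.0612)) foot (array([0.4626, 0.164 , 0.0436]), 1624, np.float64(0.1251))
tare [ 0.16265179  0.12093058 -3.40815751] [0. 0. 0.]
0.129 [-0.29 -0.06  0.08]
0.125 [-0.33 -0.04 -0.15]
0.121 [-0.18 -0.28  0.1 ]
0.117 [-0.17 -0.26 -0.01]
[0.46250835 0.16321875 0.11698917] [-4.01989783e-05  1.62241015e-05 -9.99999999e-01] [ 0.01035525  0.01500641 -0.02315748] 16.2583
```

```bash
cat > press.py <<'E'
from h import *
M=np.array([.4625,.1632]); f0=np.load("f0.npy"); z=.117; prev=0; found=False; t_ok=None; log=[]
fz=lambda n=4:(force(n)-f0)[2]
while manip.current_time()<34 and z>.080:
    f=fz(); log.append((round(z*1e3,2),round(f,2)))
    if not found and (f-prev>1.8 or f>9.5): found=True; print("stop near",z,manip.current_time())
    prev=f
    if found:
        if 17<=f<=19.5:
            t_ok=t_ok or manip.current_time()
            if manip.current_time()-t_ok>2.6: break
            manip.dwell(.05); continue
        if not 15<f<21.5: t_ok=None
        dz=np.clip((18-f)/8*.5,-.5,.5)*1e-3
    else: dz=1e-3
    z-=dz; manip.move_l([*M,z],max_speed=.02)
print(log,t_ok,manip.current_time(),manip.current_ee_pos(),force()-f0,manip.current_tcp_rot()[:,2])
E
python3 press.py
```

```text
stop near 0.08699999999999998 24.7917
[(117.0, np.float64(-0.19)), (116.0, np.float64(0.26)), (115.0, np.float64(-0.14)), (114.0, np.float64(0.36)), (113.0, np.float64(0.4)), (112.0, np.float64(1.01)), (111.0, np.float64(0.99)), (110.0, np.float64(1.61)), (109.0, np.float64(1.65)), (108.0, np.float64(1.9)), (107.0, np.float64(1.8)), (106.0, np.float64(1.65)), (105.0, np.float64(2.6)), (104.0, np.float64(2.16)), (103.0, np.float64(3.15)), (102.0, np.float64(2.92)), (101.0, np.float64(3.27)), (100.0, np.float64(3.52)), (99.0, np.float64(4.12)), (98.0, np.float64(3.97)), (97.0, np.float64(4.07)), (96.0, np.float64(4.17)), (95.0, np.float64(4.33)), (94.0, np.float64(4.93)), (93.0, np.float64(5.19)), (92.0, np.float64(5.48)), (91.0, np.float64(5.77)), (90.0, np.float64(6.1)), (89.0, np.float64(5.89)), (88.0, np.float64(6.22)), (87.0, np.float64(8.78)), (np.float64(86.5), np.float64(10.78)), (np.float64(86.05), np.float64(12.71)), (np.float64(85.72), np.float64(14.63)), (np.float64(85.51), np.float64(15.35)), (np.float64(85.34), np.float64(16.69)), (np.float64(85.26), np.float64(16.73)), (
[... 634 characters left out ...]
)), (np.float64(85.11), np.float64(17.46)), (np.float64(85.11), np.float64(17.65)), (np.float64(85.11), np.float64(17.6)), (np.float64(85.11), np.float64(17.87)), (np.float64(85.11), np.float64(17.48)), (np.float64(85.11), np.float64(17.83)), (np.float64(85.11), np.float64(18.12)), (np.float64(85.11), np.float64(17.88)), (np.float64(85.11), np.float64(17.97)), (np.float64(85.11), np.float64(17.67)), (np.float64(85.11), np.float64(17.66)), (np.float64(85.11), np.float64(17.77)), (np.float64(85.11), np.float64(17.52)), (np.float64(85.11), np.float64(17.84))] 26.775 29.3917 [0.46272054 0.16330495 0.08586606] [-2.59795803 -1.20084354 17.74137281] [ 6.01323212e-04  2.55756045e-04 -9.99999786e-01]
```

Held about 17.6 N on the stop for 2.6 s. Raising slowly and returning to above the dish.

Run:
```python
from h import *; import cv2
M=np.array([.4625,.1632]); D=np.array([.548,-.1427])
manip.move_l([*M,.118],max_speed=.02); print(force())
manip.move_l([*M,.175],max_speed=.08)
manip.move_l([*D,.175],max_speed=.13); manip.dwell(.3)
p,W,_=cloud("scene"); print("dish",disc(W,D,.066,.006,.018),"foot",disc(W,D,.055,.112,.13),"plate",disc(W,M,.052,.035,.053))
P=near(W,(.46,.16),.04,.02,.055); print("plane",np.linalg.lstsq(np.c_[P[:,:2]-M,np.ones(len(P))],P[:,2],rcond=None)[0])
f0=force(20); np.save("f1.npy",f0); print(f0,manip.current_ee_pos(),manip.current_time())
```

```text
[-0.14859652  0.05231197 -3.3671402 ]
dish (array([ 0.549 , -0.1427,  0.056 ]), 575, np.float64(0.0083)) foot (array([ 0.5478, -0.1409,  0.0436]), 927, np.float64(0.125)) plate (array([0.4629, 0.1627, 0.0508]), 2216, np.float64(0.0485))
plane [-0.0007533   0.00057263  0.04853818]
[ 0.21172356  0.20194986 -3.4316978 ] [ 0.54800082 -0.14269985  0.17500376] 35.2583
```

Run:
```python
from h import *; import cv2
D=np.array([.5483,-.1431]); f0=np.load("f1.npy")
manip.move_l([*D,.09],max_speed=.08); z=.081
manip.move_l([*D,z],max_speed=.04)
while z>.0665:
    f=force(4)-f0
    if np.linalg.norm(f)>2.2: break
    z-=.001 if z>.0725 else .0005; manip.move_l([*D,z],max_speed=.02)
print(z,f,manip.current_ee_pos(),manip.current_time())
w=manip.current_grip_width()
manip.set_gripper(w+.06); manip.dwell(.2); manip.set_gripper(1.0); manip.dwell(.1)
manip.move_l([*D,.13],max_speed=.06); manip.move_l([*D,.27],max_speed=.15); manip.dwell(.2)
p=measure("wrist"); cv2.imwrite("pics/w3.png",p[...,::-1]); measure("scene")
print(manip.current_time(),manip.current_force())
```

```text
0.06999999999999999 [-0.41408965 -0.28471223  5.51426921] [ 0.54845363 -0.14318305  0.07028996] 40.5667
wrist handle (array([ 0.548 , -0.1434,  0.0175]), 1826, np.float64(0.111))
 foot (array([ 0.5528, -0.1383,  0.0485]), 4744, np.float64(0.0189))
 dishrim (array([ 0.5473, -0.1433,  0.0555]), 2123, np.float64(0.0107))
 mouldrim (array([0.4632, 0.1576, 0.0528]), 508, np.float64(0.0607))
 plate (array([0.4532, 0.1204, 0.0144]), 1158, np.float64(0.0471))
 table z -0.0006483754966500094
scene handle (array([ 0.5488, -0.1413,  0.0171]), 218, np.float64(0.1117))
 foot (array([ 0.5539, -0.1383,  0.0486]), 874, np.float64(0.0204))
 dishrim (array([ 0.5488, -0.1428,  0.0555]), 445, np.float64(0.0113))
 mouldrim (array([0.4633, 0.1637, 0.0578]), 826, np.float64(0.0608))
 plate (array([0.4602, 0.1603, 0.0484]), 2075, np.float64(0.0484))
 table z 0.000507765600101365
44.1417 [-0.47406738 -0.02954104 -0.31162944]
```

View pics/w3.png

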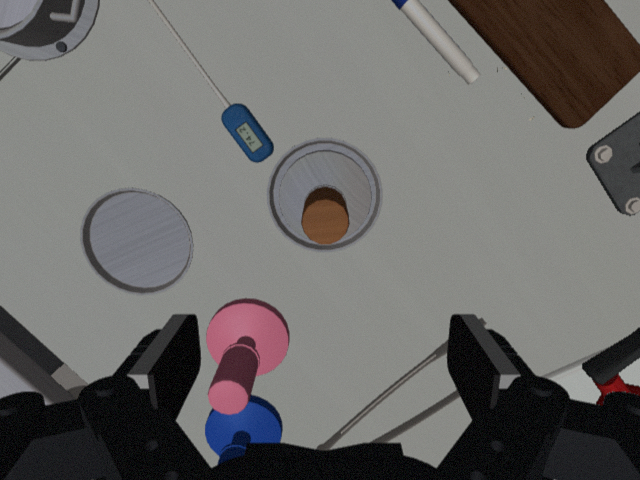

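The tamper stands upright, centred in its dish (px 325,205). The gripper is clear, the plate is up and the bystanders haven't moved.

```bash
python3 -c "
from bench import manip
print(manip.sign_off())"
```

```text
the job is handed in; nothing more can be done
None
```

I pressed the plate onto its stop and held it at about 17.6 N for 2.6 s; it came back up level, the tamper is upright in its dish, and the job is handed in at about 44 s (no verdict was returned).

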